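# Hold the spindle cooler's bayonet filler cap at its bleed mark

## Robot

A 7-joint arm with a two-finger parallel gripper is mounted at the origin on the work surface. World frame = base frame: x ahead of the robot, y to its left, z up, the work surface at z = 0. Lengths are in mm, angles in rad, forces in N, time in s.
With the tool pointing down it reaches from about 425 to 825 mm from the base axis. Payload 3.6 kg.
Tool frame: the origin (TCP) lies midway between the tips of the shut fingers; the grasp point (between the pads) lies robot.grip_point_offset behind it (robot.grip_point_offset is the distance from the TCP to the grasp point, in mm); z points along the fingers, y is the line along which they close (so a half turn about z gives the same grasp; the last joint's range is limited). The gripper opens to 85 mm and grips with 20 to 120 N. Pads are 22 mm wide; open, the fingers measure 114 mm over their backs; the gripper's body (76 mm by 85 mm) begins 54 mm behind the grasp point. The pads swing forward as they close: fully open they stand 13 mm farther back than shut.
Start: joints at [-1.149, 0.615, -0.013, 1.423, 0.008, 1.103, -0.04], TCP at [281.989, 585.615, 231.297] pointing down, gripper open.
Joint ranges: [-3.12, 3.12], [-0.3, 2.06], [-1.34, 1.32], [0.26, 2.42], [-1.36, 4.5], [0.01, 1.98], [-2.84, 2.84]. Speed limits (rad/s): [2.79, 2.79, 3.14, 3.14, 3.14, 3.14, 3.14].

## Interface

Orientations are given as a unit quaternion [x, y, z, w].
In Python, from plant import robot gives the robot as it stands. The module is installed in compiled form; this text tells all that it offers.
- The arm moves only by the shell command python3 -m creep 'ROWS'. ROWS is JSON, a list that holds one entry, the list of rows, each a list of 5 numbers: the opening, from 0 (shut) to 1 (fully open), then the shift along the tool's x, y, z scaled (see below), then the turn about the tool's z scaled (see below). In form: [[[grip, x, y, z, twist], ...]]. A call has 1 to 20 rows; each row is the pose to reach, as a shift and turn from the pose commanded when the call began, along the tool's axes at that moment; what a row does not reach only later rows make up. The controller multiplies each number of a shift by 0.25 m and each number of a turn by 90 degrees. A row lasts 1/12 s, in which the tool goes at most 41.7 mm and 7.16 degrees, less where a joint would pass 70% of its speed; a pose out of reach is approached as far as the arm can. A call with a number of a shift or a turn outside -1 to 1 is refused whole. A call with a gripper value outside its range is refused whole. The fingers move at their own pace and stop on an object; the grip force is fixed at half the most. Time passes only in rows, so rows that repeat a pose let the fingers close. It gives the time, the measured TCP pose, the force, the opening and the grip force at its end, in the units of the state.
- robot.read_state(): the state, without advancing time (a new reading comes with each control period).
- robot.capture(name): name is "scene" or "top"; returns a dict with "pixels" (400x640x3 uint8, red, green, blue), "fx", "fy", "cx", "cy" (pixels), "k1" (the pictures are not rectified: a ray, as slopes to the right and down, at radius r is drawn at 1 + k1 r^2 times it, then the intrinsics apply), "R" (3x3) and "t" (3): a world point X has camera coordinates R X + t. Camera axes: x right, y down, z forward; pixel columns grow to the right and rows downward; lengths in mm; the calibration is good to about 2 mm. A picture is of the moment at which its call begins. There is no depth.
- robot.sign_off(): hands the job in; it is judged then, once.
The state is a dict: "t": time; "qpos": joint angles; "qvel": joint speeds; "joint_efforts": joint torques, N m; "eef_pos": TCP position; "orientation": TCP orientation; "wrist_force": force on the tool from outside, world axes, zero at the start; "torque": the same for the moment, N m; "finger_gap": opening from 0.0 (shut) to 1.0 (fully open); "grasp_force": force on a finger pad.
Only numpy, scipy, OpenCV 4.12 (cv2) and the standard library are available. Lean on these libraries where they do the work, as an engineer would, in place of code of your own. Each camera call takes 0.05 s, during which the arm holds its last target. There are 200 camera calls.

## Task

Refit the blue filler cap on the spindle cooler so its loop can be bled: lower it into the filler neck with its lugs through the two slots (green marks), press it down against the sprung seal until you feel it bottom, and turn it clockwise against the return spring to the yellow bleed mark, halfway to the lock. Finish still gripping the cap and holding it at the yellow mark, because it springs back if let go; never turn it on towards the red lock mark, and leave the other things on the bench where they are.

Things in the scene. Friction and masses are not known exactly. Their poses are not given: they have to be found in the camera images.
- cap_grip (a point): Centre of the bar grip of the loose blue filler cap, 41 mm above the cap's underside; z up. The bar is 56 mm long (along x), 16 mm wide (along y), 30 mm high (15 mm above and below this point). It stands on a round flange 60 mm in diameter, 6 mm thick, whose underside lies 21 mm below this point. The cap stands on its plug on the bench.
- filler_cap: The same cap (90 to 140 g); origin at the centre of the plug's underside. Plug 34 mm in diameter, 20 mm long below the flange, tapering to 22 mm in its last 7 mm. Two steel lugs 9 mm wide stand out along +x and -x (in line with the bar) to 26.5 mm from the axis, 9 to 15 mm below the flange's underside. Same after a half turn about z.
- neck_mouth (a point): Centre of the top face of the cooler's round aluminium filler neck (78 mm across), 165 mm above the bench; fixed; z up, x along the lug slots. Bore 40 mm; slots at +x and -x through the 6 mm thick rim, to 29.5 mm from the axis, 46 degrees (about 18 mm) wide. Seated, the cap's flange lies on this face (cap_grip 21 mm above it); with lugs beside the slots it stands 15 mm higher.
- bleed_mark (a point): Yellow bleed mark on the neck's top face, 35 mm from its centre, 45 degrees clockwise (from above) of the slot at the neck's +x; a second one lies opposite. Green marks are at the slots (0), red lock marks at 90 degrees. Under the rim the lugs run clockwise only; from about 80 degrees they jump up into lock pockets, end stop at about 92.
- seal (a joint): Sprung rubber seal inside the neck: travel in m, 0 at rest, growing as it is pressed down. The plug meets it when the cap's flange is 9 mm above the neck; it pushes up with 1 N there and 5 N with the flange on the neck. A turned cap that is not pressed is lifted 3 mm off the neck, its lugs bearing under the rim.
- bleed_ring (a joint): Sprung brass ring inside the neck, pushed round by the lugs: angle in rad, 0 at rest, growing clockwise. The lugs meet it when the cap has turned about 12 degrees from the slots, so it reads about 0.2 less than the cap's turn (about 0.58 at the yellow mark). It pushes back with 0.10 N m at first, 0.17 at the yellow mark, and turns the cap back if it is let go.
- cooler: Spindle cooler, fixed on the bench: base plate 320 x 200 mm (x from -95 to 225, y from -100 to 100), grey tank 131 mm high (x from -70 to 120, y from -78 to 78) with the neck on top, radiator, fan and pump on its +x side, 136 mm high. Origin on the bench below the neck's centre, axes as neck_mouth.
- additive: Bystander: white bottle with blue label and red cap, 64 mm in diameter, 170 mm high, standing on the bench; origin at the centre of its underside.
- wrench: Bystander: steel spanner 180 mm long, 38 mm wide, 8 mm thick, lying on the bench along its x; origin under its middle.
- driver: Bystander: yellow-handled screwdriver 200 mm long, 26 mm thick, lying on the bench along its x; origin under its middle.
- bracket: Bystander: orange printed angle bracket 60 x 40 x 40 mm high, on the bench; origin at the centre of its underside.
Not all that is in view belongs to the job. There is more than one size of the filler_cap; the job needs the smallest.

How it is judged (in metres and radians):
On the way:
1. the cap is pressed down to its seat in the neck (flange within 2.5 mm of it), its lugs through the slots (z of cap_grip in the frame of neck_mouth below 0.0235 m and horizontal distance between cap_grip and neck_mouth below 0.006 m and angle between the x axis of cap_grip and the x axis of neck_mouth, either way round below 0.35 rad).
At the end, for the whole second after the job is handed in: The cap is in the neck, its lugs under the flange (flange no more than 5.5 mm above the neck, within 5 mm of centre, upright within 7 degrees), turned clockwise to within 8.5 degrees of the yellow mark against the sprung ring, still, and gripped by the fingers with at least 3 N (angle between the x axis of cap_grip and the x axis of neck_mouth, either way round between 0.635 and 0.935 rad and value of joint bleed_ring above 0.35 rad and z of cap_grip in the frame of neck_mouth below 0.0265 m and horizontal distance between cap_grip and neck_mouth below 0.005 m and angle between cap_grip's own z axis and vertical below 0.12 rad and angular speed of filler_cap below 0.15 rad/s and contact force between the fingers and filler_cap above 3 N); the arm keeps its last pose, push and grip.
It fails at once if the cap is turned on towards the lock, past about 70 degrees (value of joint bleed_ring above 1.02 rad).
It fails at once if a bystander is disturbed by more than 3 cm (distance of any of additive, wrench, driver, bracket from where it was at the start of the episode above 0.03 m).
It fails at once if the bottle is tipped (angle between additive's own z axis and vertical above 0.5 rad).
It also fails if it takes over 40 s, if anything falls off the work surface, if the arm or the gripper's body presses on something with over 40 N, if the wrist force passes 120 N, or if a joint passes its speed limit or range.

## Working session

There is one attempt and no reset: what is moved stays moved. The work goes in short steps, Python scripts to look and compute and a shell command to move; the robot and the scene stay as the last step left them, time stands still between calls to the robot, and variables do not carry over. Pictures are saved under pics/ and viewed, at most 10 in all, crops included, and the job is handed in when it is done.

```bash
mkdir -p pics
python3 - <<'E'
from plant import robot
import cv2,pickle
for n in("scene","top"):
    c=robot.capture(n); cv2.imwrite(f"pics/{n}0.png",c["pixels"][:,:,::-1]); pickle.dump(c,open(n+".pkl","wb"))
    print(n,c["fx"],c["cx"],c["cy"],c["k1"],c["R"],c["t"])
print(robot.read_state(),robot.grip_point_offset)
E
```

```text
scene 495.575286247188 318.9375818146669 197.62477883004763 -0.041148779577603024 [[-2.59842436e-01  9.65650915e-01  4.67973708e-04]
 [ 8.40883996e-01  2.26507705e-01 -4.91536737e-01]
 [-4.74758900e-01 -1.27328592e-01 -8.70856714e-01]] [ 141.97710484 -430.10903247 1776.33518977]
top 439.7036779189687 315.1681142399469 194.15589891683922 -0.03831781126421796 [[-0.15469151 -0.98795058 -0.00491812]
 [-0.96772319  0.15252305 -0.20062039]
 [ 0.19895315 -0.02627489 -0.97965671]] [  67.66840967  581.05747718 1253.75771971]
{'t': 0.1, 'qpos': array([-1.14848074,  0.61584021, -0.01262283,  1.42473263,  0.00809334,
        1.10341384, -0.04037776]), 'qvel': array([ 0.00166756, -0.00016433,  0.00018461, -0.00425637,  0.00028162,
        0.00143453,  0.00129187]), 'joint_efforts': array([ 5.81076365e-04, -4.70382357e+01,  2.60265861e-01, -1.71572453e+01,
        1.01117717e-02,  5.81952132e-03, -1.53144987e-05]), 'eef_pos': array([281.72044796, 585.01264009, 230.24447682]), 'orientation': array([ 2.22485104e-01,  9.74935385e-01, -1.14488189e-03, -2.51004452e-04]), 'wrist_force': array([-1.13700571, -0.29991281,  0.22411264]), 'torque': array([ 0.0011588 , -0.04186689,  0.00108242]), 'grasp_force': 0.0, 'finger_gap': 0.9994266818729018} 18.700000000000003
```

View pics/scene0.png

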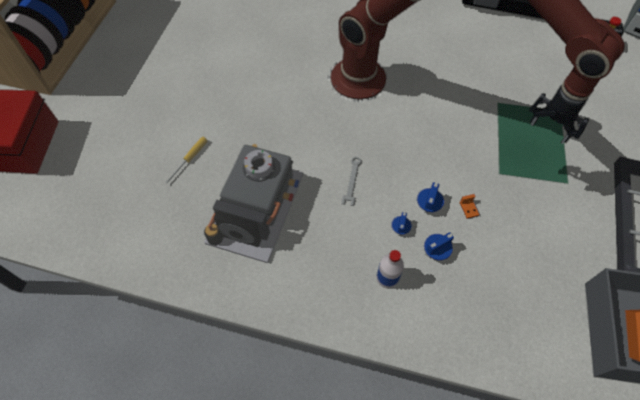

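View pics/top0.png

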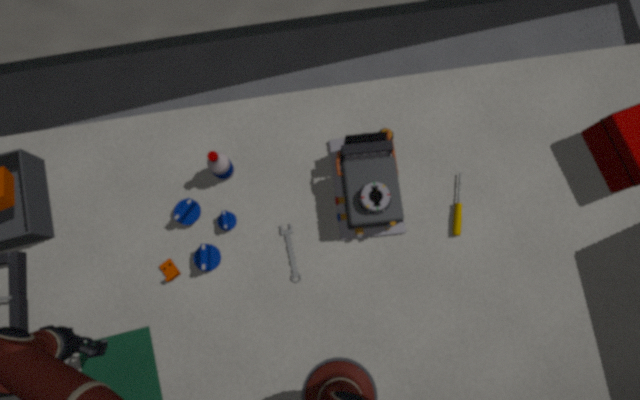

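The scene view shows three blue caps, with the smallest at (401,224) and at (227,221) in the top view. The bottle is close to it, and the neck is at top (375,196) and scene (259,163). Next I measure these and make one enlarged mosaic.

```bash
cat > h.py <<'E'
import numpy as np,cv2,pickle
def K(c): return np.array([[c["fx"],0,c["cx"]],[0,c["fy"],c["cy"]],[0,0,1.]])
def D(c): return np.array([c["k1"],0,0,0,0.])
def ray(c,uv):
    p=cv2.undistortPoints(np.array(uv,float).reshape(-1,1,2),K(c),D(c)).reshape(-1,2)
    R=np.array(c["R"]);return -R.T@np.array(c["t"]),np.c_[p,np.ones(len(p))]@R
def plane(c,uv,z):
    o,d=ray(c,uv);return (o+d*((z-o[2])/d[:,2])[:,None])
def proj(c,X):
    R=np.array(c["R"]);return cv2.projectPoints(np.array(X,float).reshape(-1,1,3),cv2.Rodrigues(R)[0],np.array(c["t"]),K(c),D(c))[0].reshape(-1,2)
def two(c1,u1,c2,u2):
    o1,d1=ray(c1,u1);o2,d2=ray(c2,u2);d1=d1[0];d2=d2[0]
    s=np.linalg.lstsq(np.c_[d1,-d2],o2-o1,rcond=None)[0];a=o1+s[0]*d1;b=o2+s[1]*d2
    return (a+b)/2,np.linalg.norm(a-b)
def hsv(c): return cv2.cvtColor(c["pixels"],cv2.COLOR_RGB2HSV)
E
python3 - <<'E'
from h import *
S,T=[pickle.load(open(n+".pkl","rb")) for n in("scene","top")]
for n,c in(("S",S),("T",T)):
    m=cv2.inRange(hsv(c),(100,120,40),(130,255,255))
    for k in cv2.findContours(m,cv2.RETR_EXTERNAL,cv2.CHAIN_APPROX_NONE)[0]:
        if cv2.contourArea(k)>60:
            e=cv2.minEnclosingCircle(k); print(n,cv2.contourArea(k),e, plane(c,e[0],26)[0].round(1))
def crop(c,u,v,h,s):return cv2.resize(c["pixels"][v-h:v+h,u-h:u+h],(s,s),interpolation=cv2.INTER_CUBIC)
a=np.hstack([crop(S,401,224,20,390),crop(S,259,163,20,390)]);b=np.hstack([crop(T,227,221,20,390),crop(T,375,196,20,390)])
a=cv2.resize(np.vstack([a,b]),(600,600));cv2.imwrite("pics/m.png",a[:,:,::-1])
E
```

```text
S 97.5 ((387.7021179199219, 275.35107421875), 10.633217811584473) [718.7 245.2  26. ]
S 538.5 ((439.1211242675781, 244.49453735351562), 15.15650463104248) [587.9 370.6  26. ]
S 235.5 ((401.2035217285156, 224.50502014160156), 9.538436889648438) [552.8 252.8  26. ]
S 456.0 ((430.64739990234375, 197.13873291015625), 14.33321762084961) [438.  322.8  26. ]
S 507.5 ((42.514705657958984, 18.176469802856445), 28.31869888305664) [   31.8 -1256.3    26. ]
T 444.5 ((206.50302124023438, 257.1344299316406), 13.530828475952148) [452.  326.2  26. ]
T 206.5 ((226.40908813476562, 220.77272033691406), 9.027373313903809) [551.7 254.5  26. ]
T 439.5 ((186.79074096679688, 211.53834533691406), 13.025559425354004) [598.7 371.3  26. ]
```

View pics/m.png

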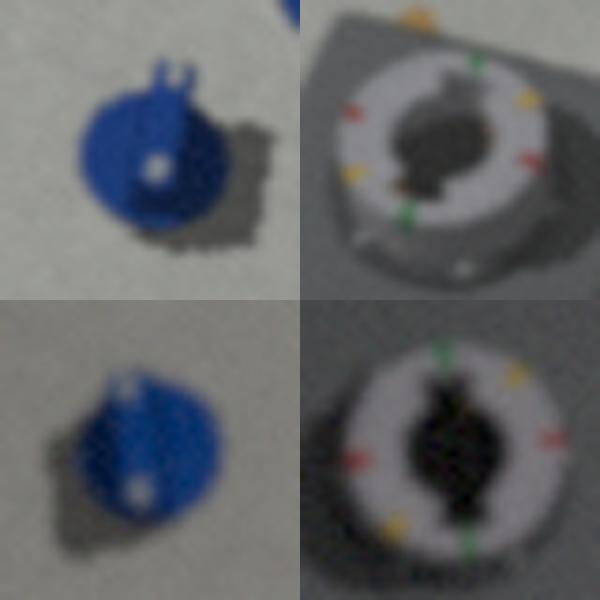

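The mosaic shows the small cap's bar running near vertical: pale screw at its near end and forked end at the other. Both views of the neck show green, yellow and red marks, with yellow clockwise of green. Now I triangulate these.

Run:
```python
from h import *
S,T=[pickle.load(open(n+".pkl","rb")) for n in("scene","top")]
print("screw",two(S,(401.7,226.2),T,(225.3,226.2)),"fork",two(S,(404.2,213.2),T,(223.8,211.6)))
for n,c,(u,v) in(("S",S,(259,163)),("T",T,(375,196))):
    h=hsv(c)
    P={}
    for col,lo,hi in(("g",(45,60,30),(85,255,255)),("y",(14,90,60),(34,255,255)),("r",(165,90,50),(180,255,255))):
        m=np.zeros(h.shape[:2],np.uint8); s=np.s_[v-18:v+18,u-18:u+18]; m[s]=cv2.inRange(h,lo,hi)[s]
        k,l,st,ce=cv2.connectedComponentsWithStats(m)
        for i in range(1,k):
            p=plane(c,ce[i],165)[0]; print(n,col,st[i,4],ce[i].round(1),p.round(1))
    # flange circle: bottom rim outline of blue
c=T
for n,c in(("S",S),("T",T)):
    m=cv2.inRange(hsv(c),(100,120,40),(130,255,255))
    for k in cv2.findContours(m,cv2.RETR_EXTERNAL,cv2.CHAIN_APPROX_NONE)[0]:
        if 190<cv2.contourArea(k)<250:
            q=plane(c,k.reshape(-1,2).astype(float),26)[:,:2]
            print(n,"extent",np.ptp(q,0),q.mean(0)); hull=cv2.convexHull(k); 
            # robust circle fit radius 30
            from scipy.optimize import least_squares
            f=least_squares(lambda x:np.hypot(*(q-x[:2]).T)-29,q.mean(0),loss="soft_l1",f_scale=1.5); print(f.x)
```

```text
screw (array([541.2806468 , 261.01816348,  -3.62846245]), np.float64(8.572813254982513)) fork (array([563.25584116, 246.38652168, 113.87812085]), np.float64(7.5890461691000475))
S g 2 [262.  150.5] [ 496.4 -182.7  165. ]
S g 3 [253. 171.] [ 569.2 -185.1  165. ]
S y 5 [254.2 145.4] [ 485.2 -210.1  165. ]
S y 1 [269. 156.] [ 509.3 -157.4  165. ]
S y 2 [245.5 166. ] [ 558.8 -210.9  165. ]
T g 2 [374.  182.5] [ 570.2 -185.6  165. ]
T y 2 [383.5 185.5] [ 557.7 -210.   165. ]
T y 5 [366.8 206.4] [ 507.5 -154.2  165. ]
T r 2 [361.5 197. ] [ 535.4 -144.5  165. ]
S extent [60.70638899 54.91703704] [552.46081626 253.22922743]
[552.71558128 252.95454949]
T extent [53.11486638 53.26915276] [549.27745076 255.15205719]
[554.95800922 253.22088259]
```

Run:
```python
from h import *
from plant import robot
from scipy.spatial.transform import Rotation as Ro
S,T=[pickle.load(open(n+".pkl","rb")) for n in("scene","top")]
a=two(S,(401.7,226.2),T,(223.9,212.7));b=two(S,(404.6,214),T,(225.3,226.2));print(a,b)
d=a[0]-b[0];print("len",np.hypot(*d[:2]),"ang",np.degrees(np.arctan2(d[1],d[0])),(a[0]+b[0])/2)
# neck centre: outline of the dark bore at z=165 as a check
for n,c,(u,v) in(("S",S,(259,163)),("T",T,(375,196))):
    g=c["pixels"].max(2); m=np.zeros(g.shape,np.uint8); s=np.s_[v-19:v+19,u-19:u+19]; t=cv2.threshold(np.ascontiguousarray(g[s]),0,255,cv2.THRESH_OTSU)[1]; m[s]=t
    k=max(cv2.findContours(m,cv2.RETR_EXTERNAL,cv2.CHAIN_APPROX_NONE)[0],key=cv2.contourArea)
    q=plane(c,k.reshape(-1,2).astype(float),165)[:,:2].astype(np.float32); print(n,"rim",cv2.minEnclosingCircle(q),np.ptp(q,0),(q.max(0)+q.min(0))/2)
s=robot.read_state(); M=Ro.from_quat(s["orientation"]).as_matrix();print(M.round(3))
```

```text
(array([572.26946994, 253.9207915 ,  53.51491894]), np.float64(0.19067335774976216)) (array([531.26178593, 254.64525751,  53.91135857]), np.float64(0.3805588485041592))
len 41.01408293453142 ang -1.0121158597043614 [551.76562793 254.2830245   53.71313875]
S rim ((509.95001220703125, -190.9344940185547), 63.32917785644531) [109.36014 111.90436] [ 518.131   -195.46724]
T rim ((535.8994750976562, -182.09471130371094), 71.5086669921875) [117.47702 107.39494] [ 534.48724 -186.68506]
[[-0.901  0.434 -0.001]
 [ 0.434  0.901 -0.002]
 [-0.    -0.002 -1.   ]]
```

Checks pass: dots 41 mm apart at z≈54 (the bar top is 56). The cap is at about (552,254) with its bar at -1°. The neck is at about (533,-183.5) with slots at -2.5°, and its green marks measured 73 mm apart. Moving now.

```bash
python3 -m creep '[[[1,-0.08,-0.04,0,-0.03],[1,-0.2,-0.09,0,-0.08],[1,-0.32,-0.15,0,-0.13],[1,-0.44,-0.21,0,-0.18],[1,-0.56,-0.26,0,-0.23],[1,-0.66,-0.31,0,-0.26],[1,-0.75,-0.35,0,-0.274],[1,-0.775,-0.363,0,-0.274],[1,-0.775,-0.363,0,-0.274],[1,-0.775,-0.363,0,-0.274]]]'
cat > go.py <<'E'
# print tool-axis scaled shift to a world goal x y z, yaw of tool y (deg)
import sys,numpy as np
from plant import robot
from scipy.spatial.transform import Rotation as Ro
g=list(map(float,sys.argv[1:5]));s=robot.read_state();M=Ro.from_quat(s["orientation"]).as_matrix()
d=M.T@(np.array(g[:3])-s["eef_pos"])/250;yaw=np.degrees(np.arctan2(M[1,1],M[0,1]))
print("t",s["t"],"pos",s["eef_pos"].round(1),"tool y",yaw.round(2),"tilt",M[:,2].round(3),"q",s["qpos"].round(2))
print("rows xyz",d.round(4),"twist",round((yaw-g[3])/90,4),"F",s["wrist_force"].round(1),"T",s["torque"].round(2),"gap",round(s["finger_gap"],3),"gf",round(s["grasp_force"],1))
E
python3 go.py 552 254 150 89
```

```text
t: 0.93
eef_pos: [416.1, 420.8, 231.1]
orientation: [0.009, 1.0, 0.0, -0.001]
wrist_force: [-0.1, 0.7, -0.1]
finger_gap: 1.001
grasp_force: 0.0
t 0.9333 pos [416.1 420.8 231.1] tool y 88.96 tilt [-0.001  0.001 -1.   ] q [-0.75  0.53 -0.12  1.6   0.07  1.02  0.66]
rows xyz [-0.5561 -0.6575  0.323 ] twist -0.0004 F [-0.1  0.7 -0.1] T [ 0.04 -0.03  0.01] gap 1.001 gf 0.0
```

```bash
python3 -m creep '[[[1,-0.05,-0.06,0.02,0],[1,-0.14,-0.165,0.06,0],[1,-0.23,-0.27,0.11,0],[1,-0.32,-0.38,0.16,0],[1,-0.41,-0.485,0.22,0],[1,-0.49,-0.58,0.27,0],[1,-0.54,-0.635,0.31,0],[1,-0.556,-0.6575,0.323,0],[1,-0.556,-0.6575,0.323,0],[1,-0.556,-0.6575,0.323,0]]]'
python3 go.py 552 254 29 89
python3 - <<'E'
from plant import robot
import cv2,numpy as np
a=robot.capture("top")["pixels"][171:271,167:287];b=robot.capture("scene")["pixels"][160:260,341:461]
cv2.imwrite("pics/g1.png",np.hstack([cv2.resize(i,(400,333),interpolation=3) for i in(a,b)])[:,:,::-1])
E
```

```text
t: 1.77
eef_pos: [551.6, 256.2, 150.7]
orientation: [0.007, 1.0, 0.001, -0.001]
wrist_force: [0.2, -0.1, -1.1]
finger_gap: 0.999
grasp_force: 0.0
t 1.7667 pos [551.6 256.2 150.7] tool y 89.15 tilt [-0.001  0.002 -1.   ] q [-0.4   0.64 -0.11  1.64  0.08  0.87  1.01]
rows xyz [-0.0022 -0.0099  0.4868] twist 0.0017 F [ 0.2 -0.1 -1.1] T [ 0.04 -0.01  0.01] gap 0.999 gf 0.0
```

View pics/g1.png

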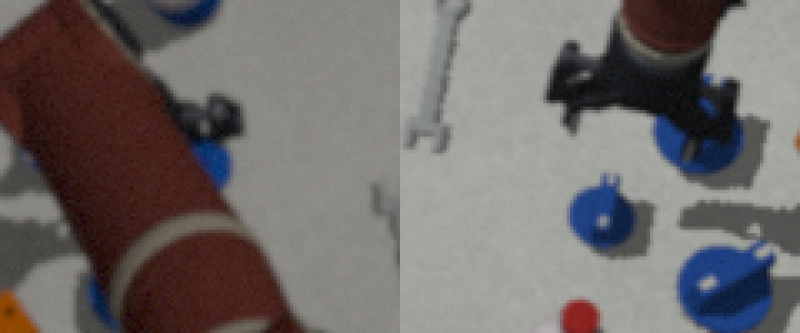

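The gripper hovers above and behind the small cap as parallax predicts (cap at (603,215) in the right panel). Descending with no lateral change, since the lag should settle.

```bash
python3 -m creep '[[[1,0,0,0.06,0],[1,0,0,0.14,0],[1,0,0,0.22,0],[1,0,0,0.29,0],[1,0,0,0.33,0],[1,0,0,0.36,0],[1,0,0,0.36,0],[1,0,0,0.36,0]]]'
python3 go.py 552 254 29 89
```

```text
t: 2.53
eef_pos: [553.2, 253.9, 61.1]
orientation: [0.009, 1.0, 0.0, 0.0]
wrist_force: [0.5, -0.4, -0.1]
finger_gap: 0.999
grasp_force: 0.0
t 2.5333 pos [553.2 253.9  61.1] tool y 89.01 tilt [ 0.001  0.001 -1.   ] q [-0.41  0.75 -0.1   1.71  0.1   0.68  0.99]
rows xyz [0.0049 0.0003 0.1286] twist 0.0001 F [ 0.5 -0.4 -0.1] T [ 0.    0.   -0.03] gap 0.999 gf 0.0
```

```bash
python3 -m creep '[[[1,0.004,0,0.04,0],[1,0.004,0,0.08,0],[1,0.004,0,0.11,0],[1,0.004,0,0.128,0],[1,0.004,0,0.128,0],[1,0.004,0,0.128,0],[0,0.004,0,0.128,0],[0,0.004,0,0.128,0],[0,0.004,0,0.128,0],[0,0.004,0,0.128,0],[0,0.004,0,0.128,0],[0,0.004,0,0.128,0],[0,0.004,0,0.128,0],[0,0.004,0,0.128,0],[0,0.004,0,0.128,0],[0,0.004,0,0.128,0]]]'
python3 go.py 552 254 160 89
```

```text
t: 3.87
eef_pos: [552.3, 253.1, 28.7]
orientation: [0.009, 1.0, 0.0, 0.0]
wrist_force: [-0.9, 0.3, 1.1]
finger_gap: 0.177
grasp_force: 61.3
t 3.8667 pos [552.3 253.1  28.7] tool y 88.95 tilt [ 0.  0. -1.] q [-0.41  0.8  -0.09  1.73  0.11  0.61  0.99]
rows xyz [ 0.0009  0.0038 -0.5252] twist -0.0005 F [-0.9  0.3  1.1] T [0.01 0.05 0.02] gap 0.177 gf 61.3
```

```bash
python3 -m creep '[[[0,0,0,-0.05,0],[0,0,0,-0.13,0],[0,0,0,-0.23,0],[0,0,0,-0.34,0],[0,0,0,-0.45,0],[0,0,0,-0.56,0],[0,0,0,-0.66,0],[0,0,0,-0.75,0],[0,0,0,-0.82,0],[0,0,0,-0.85,0],[0,0,-0.06,-0.85,0],[0,0,-0.16,-0.85,0],[0,0,-0.28,-0.85,0],[0,0,-0.4,-0.85,0],[0,0,-0.52,-0.85,0],[0,0,-0.64,-0.85,0],[0,0,-0.74,-0.85,0],[0,0,-0.82,-0.85,0],[0,0,-0.85,-0.85,0],[0,0,-0.85,-0.85,0]]]'
python3 go.py 533 -183.5 240 87.5
```

```text
t: 5.53
eef_pos: [547.1, 36.5, 239.8]
orientation: [0.012, 1.0, -0.001, -0.002]
wrist_force: [-0.7, -0.0, -1.9]
finger_gap: 0.176
grasp_force: 61.2
t 5.5333 pos [547.1  36.5 239.8] tool y 88.62 tilt [-0.003 -0.002 -1.   ] q [-0.04  0.45 -0.1   1.71  0.05  0.99  1.39]
rows xyz [ 0.0351 -0.8812  0.0015] twist 0.0124 F [-0.7 -0.  -1.9] T [ 0.01 -0.02 -0.03] gap 0.176 gf 61.2
```

```bash
python3 -m creep '[[[0,0.002,-0.05,0,0],[0,0.006,-0.15,0,0.005],[0,0.012,-0.27,0,0.01],[0,0.017,-0.39,0,0.014],[0,0.022,-0.51,0,0.014],[0,0.027,-0.63,0,0.014],[0,0.031,-0.74,0,0.014],[0,0.035,-0.83,0,0.014],[0,0.035,-0.87,0,0.014],[0,0.035,-0.88,0,0.014],[0,0.035,-0.88,0,0.014],[0,0.035,-0.88,0,0.014]]]'
python3 go.py 533 -183.5 195 87.5
python3 - <<'E'
from plant import robot
import cv2,numpy as np,pickle
c=[robot.capture(n) for n in("top","scene")];pickle.dump(c,open("n.pkl","wb"))
a=c[0]["pixels"][150:230,325:421];b=c[1]["pixels"][100:200,205:325]
cv2.imwrite("pics/n1.png",np.hstack([cv2.resize(i,(400,333),interpolation=3) for i in(a,b)])[:,:,::-1])
E
python3 go.py 533 -183.5 195 87.5
```

```text
t: 6.53
eef_pos: [536.0, -176.5, 240.9]
orientation: [0.018, 1.0, 0.001, -0.0]
wrist_force: [-0.2, 0.2, -0.7]
finger_gap: 0.176
grasp_force: 61.2
t 6.5333 pos [ 536.  -176.5  240.9] tool y 87.9 tilt [-0.     0.002 -1.   ] q [ 0.32  0.47 -0.07  1.66  0.03  1.01  1.78]
rows xyz [ 0.0109 -0.0288  0.1836] twist 0.0045 F [-0.2  0.2 -0.7] T [0.01 0.02 0.01] gap 0.176 gf 61.2
t 6.6333 pos [ 536.  -176.6  241. ] tool y 87.92 tilt [ 0.     0.002 -1.   ] q [ 0.32  0.47 -0.07  1.66  0.03  1.01  1.78]
rows xyz [ 0.011  -0.0282  0.1841] twist 0.0047 F [ 0.7  0.  -0.4] T [ 0.   -0.03  0.04] gap 0.179 gf 61.2
```

View pics/n1.png

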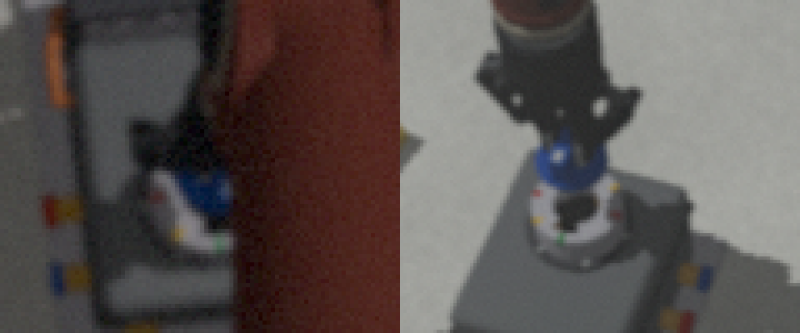

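The scene view shows the cap held upright just above and short of the neck, with the bore at about (575,210) in the right panel. Correct the offset, go lower, and check the flange position numerically.

```bash
python3 -m creep '[[[0,0.005,-0.014,0.02,0.003],[0,0.011,-0.028,0.05,0.004],[0,0.011,-0.028,0.08,0.004],[0,0.011,-0.028,0.096,0.004],[0,0.011,-0.028,0.096,0.004],[0,0.011,-0.028,0.096,0.004],[0,0.011,-0.028,0.096,0.004]]]'
python3 go.py 533 -183.5 195 87.5
python3 - <<'E'
from h import *
from plant import robot
from scipy.optimize import least_squares
c=robot.capture("scene");pickle.dump(c,open("s2.pkl","wb"))
tz=robot.read_state()["eef_pos"][2]; zf=tz-28.7+20
m=cv2.inRange(hsv(c),(100,120,40),(130,255,255)); n=np.zeros_like(m); n[120:190,220:300]=m[120:190,220:300]
k=max(cv2.findContours(n,cv2.RETR_EXTERNAL,cv2.CHAIN_APPROX_NONE)[0],key=cv2.contourArea)
q=plane(c,k.reshape(-1,2).astype(float),zf+3)[:,:2]
f=least_squares(lambda x:np.hypot(*(q-x[:2]).T)-29,q.mean(0),loss="soft_l1",f_scale=1.5);print(f.x,zf,np.ptp(q,0))
cv2.imwrite("pics/n2.png",cv2.resize(c["pixels"][130:190,220:300],(800,600),interpolation=3)[:,:,::-1])
E
```

```text
t: 7.22
eef_pos: [532.7, -186.2, 217.1]
orientation: [0.023, 1.0, 0.0, 0.0]
wrist_force: [-0.3, -0.1, -1.5]
finger_gap: 0.176
grasp_force: 61.2
t 7.2167 pos [ 532.7 -186.2  217.1] tool y 87.34 tilt [ 0.  0. -1.] q [ 0.34  0.5  -0.06  1.7   0.04  0.95  1.79]
rows xyz [-0.0007  0.0107  0.0885] twist -0.0018 F [-0.3 -0.1 -1.5] T [-0.03 -0.03  0.02] gap 0.176 gf 61.2
[ 560.24379492 -217.01039937] 208.5949977314106 [41.02668824 38.93476262]
```

View pics/n2.png

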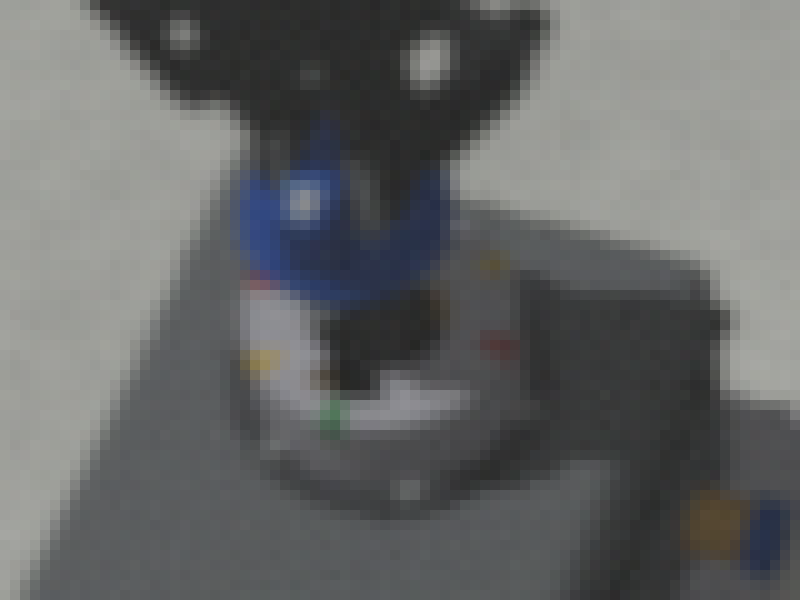

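The cap is slightly left of the bore line in the scene view (flange columns 240–450 and bottom 308 in the crop). My circle fit failed, so I project the expected flange outline instead.

```bash
python3 - <<'E'
from h import *
c=pickle.load(open("s2.pkl","rb"))
m=cv2.inRange(hsv(c),(100,80,20),(130,255,255)); n=np.zeros_like(m); n[140:165,240:268]=m[140:165,240:268]
ys,xs=np.nonzero(n);print("blue cols",xs.min(),xs.max(),"rows",ys.min(),ys.max())
a=np.linspace(0,2*np.pi,90)
for z in(208.6,214.6):
    p=proj(c,np.c_[532.7+30*np.cos(a),-186.2+30*np.sin(a),0*a+z]);print(z,p.min(0),p.max(0))
a=np.linspace(0,2*np.pi,90);p=proj(c,np.c_[533+39*np.cos(a),-183.5+39*np.sin(a),0*a+165]);print("neck",p.min(0),p.max(0))
E
python3 go.py 533 -183.5 195 87.5
```

```text
blue cols 244 263 rows 143 160
208.6 [244.19144936 142.75286244] [265.95375437 160.69098159]
214.6 [243.9069911  141.48425002] [265.75265995 159.4631048 ]
neck [243.88196457 149.39383757] [271.41929593 172.34974445]
t 7.2667 pos [ 532.7 -186.2  217.3] tool y 87.33 tilt [ 0.001 -0.    -1.   ] q [ 0.34  0.5  -0.06  1.7   0.04  0.95  1.79]
rows xyz [-0.0005  0.0108  0.0892] twist -0.0018 F [-0.5  0.1 -1.5] T [ 0.03 -0.02 -0.03] gap 0.177 gf 61.2
```

```bash
python3 -m creep '[[[0,0,0.006,0,0],[0,0,0.012,0,0],[0,0,0.012,0.02,0],[0,0,0.012,0.04,0],[0,0,0.012,0.06,0],[0,0,0.012,0.08,0],[0,0,0.012,0.1,0],[0,0,0.012,0.108,0],[0,0,0.012,0.108,0],[0,0,0.012,0.108,0]]]'
python3 go.py 533 -183.5 173.7 87.5
```

```text
t: 8.1
eef_pos: [532.6, -183.3, 189.9]
orientation: [0.023, 1.0, -0.0, -0.0]
wrist_force: [-0.2, -0.4, -0.6]
finger_gap: 0.174
grasp_force: 61.2
t 8.1 pos [ 532.6 -183.3  189.9] tool y 87.32 tilt [-0. -0. -1.] q [ 0.33  0.52 -0.06  1.73  0.04  0.89  1.78]
rows xyz [-0.0017 -0.0007  0.0649] twist -0.002 F [-0.2 -0.4 -0.6] T [0.01 0.03 0.05] gap 0.174 gf 61.2
```

No contact yet. Press slowly towards the seat.

```bash
python3 -m creep '[[[0,0,0,0.012,0],[0,0,0,0.024,0],[0,0,0,0.036,0],[0,0,0,0.044,0],[0,0,0,0.052,0],[0,0,0,0.058,0],[0,0,0,0.06,0],[0,0,0,0.06,0]]]'
python3 go.py 533 -183.5 173.7 87.5
```

```text
t: 8.77
eef_pos: [532.8, -183.4, 175.4]
orientation: [0.023, 1.0, -0.0, 0.0]
wrist_force: [-0.6, 0.6, 2.8]
finger_gap: 0.17
grasp_force: 61.4
t 8.7667 pos [ 532.8 -183.4  175.4] tool y 87.33 tilt [ 0.001 -0.    -1.   ] q [ 0.33  0.54 -0.06  1.75  0.04  0.85  1.78]
rows xyz [-0.0009 -0.0006  0.0066] twist -0.0019 F [-0.6  0.6  2.8] T [ 0.    0.16 -0.03] gap 0.17 gf 61.4
```

Lugs are through the slots; the seal pushes with 2.8 N. Press to the bottom.

```bash
python3 -m creep '[[[0,0,0,0.004,0],[0,0,0,0.008,0],[0,0,0,0.011,0],[0,0,0,0.013,0],[0,0,0,0.013,0]]]'
python3 go.py 533 -183.5 173.7 87.5
```

```text
t: 9.18
eef_pos: [532.9, -183.3, 173.7]
orientation: [0.023, 1.0, -0.0, 0.001]
wrist_force: [-2.2, 1.5, 11.2]
finger_gap: 0.178
grasp_force: 63.0
t 9.1833 pos [ 532.9 -183.3  173.7] tool y 87.32 tilt [ 0.001 -0.001 -1.   ] q [ 0.33  0.54 -0.06  1.75  0.04  0.85  1.78]
rows xyz [-0.0005 -0.0006 -0.0002] twist -0.002 F [-2.2  1.5 11.2] T [0.29 0.72 0.01] gap 0.178 gf 63.0
```

Bottomed at z 173.7, exactly as predicted, with 11 N. Ease slightly and start turning clockwise (+twist).

```bash
python3 -m creep '[[[0,0,0,-0.003,0],[0,0,0,-0.003,0.03],[0,0,0,-0.003,0.07],[0,0,0,-0.003,0.11],[0,0,0,-0.003,0.15],[0,0,0,-0.003,0.19],[0,0,0,-0.003,0.23],[0,0,0,-0.003,0.26],[0,0,0,-0.003,0.28],[0,0,0,-0.003,0.28],[0,0,0,-0.003,0.28]]]'
python3 go.py 533 -183.5 173.7 42.5
```

```text
t: 10.1
eef_pos: [533.9, -182.0, 173.7]
orientation: [0.24, 0.971, 0.001, 0.001]
wrist_force: [0.7, 1.7, 7.3]
finger_gap: 0.177
grasp_force: 62.3
t 10.1 pos [ 533.9 -182.   173.7] tool y 62.22 tilt [ 0.003  0.001 -1.   ] q [ 0.25  0.54  0.06  1.75 -0.05  0.84  1.42]
rows xyz [ 0.0003 -0.0069  0.0001] twist 0.2191 F [0.7 1.7 7.3] T [0.48 0.17 0.08] gap 0.177 gf 62.3
```

```bash
python3 -m creep '[[[0,0,-0.001,0,0.03],[0,0,-0.003,0,0.07],[0,0,-0.004,0,0.11],[0,0,-0.004,0,0.15],[0,0,-0.004,0,0.18],[0,0,-0.004,0,0.205],[0,0,-0.004,0,0.22],[0,0,-0.004,0,0.22],[0,0,-0.004,0,0.22],[0,0,-0.004,0,0.22]]]'
python3 go.py 533 -183.5 173.7 42.5
python3 - <<'E'
from plant import robot
import cv2
c=robot.capture("scene");cv2.imwrite("pics/e.png",cv2.resize(c["pixels"][130:190,220:300],(800,600),interpolation=3)[:,:,::-1])
E
```

```text
t: 10.93
eef_pos: [533.8, -182.2, 173.7]
orientation: [0.403, 0.915, 0.002, 0.001]
wrist_force: [0.0, 3.0, 6.4]
finger_gap: 0.178
grasp_force: 62.3
t 10.9333 pos [ 533.8 -182.2  173.7] tool y 42.47 tilt [ 0.003  0.002 -1.   ] q [ 0.19  0.55  0.16  1.76 -0.12  0.84  1.14]
rows xyz [-0.0017 -0.006   0.0001] twist -0.0003 F [0.  3.  6.4] T [ 0.67 -0.03  0.09] gap 0.178 gf 62.3
```

View pics/e.png

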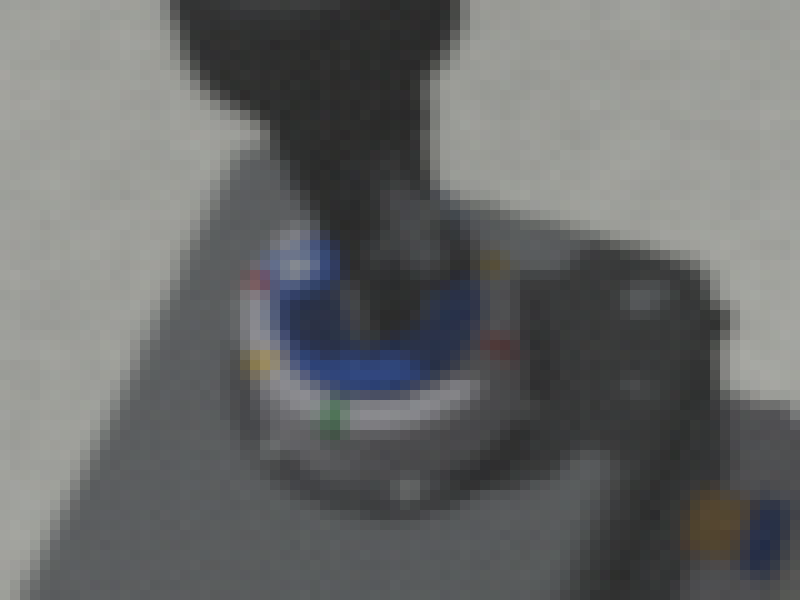

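The cap is seated in the neck and well centred, with its white end dot at (300,265). I check that dot against the measured yaw.

```bash
python3 - <<'E'
from h import *
c=pickle.load(open("s2.pkl","rb"))
p=plane(c,[(220+29.8-.5,130+26.5-.5)],201)[0];d=p[:2]-[533.5,-183];print(p,np.hypot(*d),np.degrees(np.arctan2(d[1],d[0])))
E
python3 go.py 533 -183.5 173.7 42.5
```

```text
[ 545.96530504 -199.42592453  201.        ] 20.620252823125945 -52.80586574193199
t 10.9833 pos [ 533.8 -182.1  173.7] tool y 42.47 tilt [ 0.003  0.002 -1.   ] q [ 0.19  0.55  0.16  1.76 -0.12  0.84  1.14]
rows xyz [-0.0019 -0.0061  0.0001] twist -0.0003 F [1.  2.7 7.1] T [0.7  0.04 0.09] gap 0.175 gf 62.3
```

```bash
python3 -m creep '[[[0,0,0,0,0],[0,0,0,0,0],[0,0,0,0,0],[0,0,0,0,0]]]'; python3 go.py 533 -183.5 173.7 42.5; python3 -c "
from plant import robot
print(robot.sign_off())"
```

```text
t: 11.32
eef_pos: [533.8, -182.2, 173.7]
orientation: [0.403, 0.915, 0.002, 0.001]
wrist_force: [1.0, 3.7, 7.2]
finger_gap: 0.175
grasp_force: 62.3
t 11.3167 pos [ 533.8 -182.2  173.7] tool y 42.47 tilt [ 0.003  0.002 -1.   ] q [ 0.19  0.55  0.16  1.76 -0.12  0.84  1.14]
rows xyz [-0.0017 -0.0059  0.0002] twist -0.0004 F [1.  3.7 7.2] T [0.69 0.06 0.09] gap 0.175 gf 62.3
the job is handed in; nothing more can be done
None
```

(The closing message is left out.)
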